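# Clear the caddy, fetch the solder reel, restock the caddy

## Robot

A 6-joint arm with a two-finger parallel gripper is mounted at the origin on a cart in front of the work surface, level with it; the furniture and walls round the work are solid. World frame = base frame: x ahead of the robot, y to its left, z up, the work surface at z = 0. Lengths are in m, angles in rad, forces in N, time in s.
With the tool pointing down it reaches from about 0.325 to 0.75 m from the base axis. Payload 7.6 kg.
Tool frame: the origin (TCP) lies midway between the tips of the shut fingers; the grasp point (between the pads) lies 19 mm behind it; z points along the fingers, y is the line along which they close (so a half turn about z gives the same grasp; the last joint's range is limited). The gripper opens to 85 mm and grips with 20 to 120 N. Pads are 22 mm wide; open, the fingers measure 114 mm over their backs; the gripper's body (76 mm by 85 mm) begins 54 mm behind the grasp point. The pads swing forward as they close: fully open they stand 13 mm farther back than shut.
Start: joints at [-1.179, 0.052, 1.401, -0, 1.689, -0.07], TCP at [0.234, -0.47, 0.231] pointing down, gripper open.
Joint ranges: [-2.9, 2.9], [-0.91, 2.17], [0.12, 2.37], [-1.06, 4.2], [0.26, 2.73], [-2.93, 2.93]. Speed limits (rad/s): [2.57, 2.57, 3.01, 3.14, 3.14, 3.14].

## Interface

Orientations are given as a unit quaternion [w, x, y, z].
In Python, from station import manip, vision gives the robot as it stands.
- The arm moves only by the shell command python3 -m inch 'ROWS' [FORCE]. ROWS is a JSON object of lists of equal length, an entry for each row: "xyz": the shift along the world's x, y, z in cm, a list of three; "delta_rot": the turn, a rotation vector about the world's x, y, z in rad, a list of three; "jaw": the closure, from 0 (fully open) to 1 (shut). In form: {"xyz": [[tx, ty, tz], ...], "delta_rot": [[wx, wy, wz], ...], "jaw": [jaw, ...]}. A call has 1 to 5 rows; each row is the pose to reach, as a shift and turn from the pose commanded when the call began; what a row does not reach only later rows make up. A row lasts 1/10 s, in which the tool goes at most 50 mm and 8.59 degrees, less where a joint would pass 70% of its speed; a pose out of reach is approached as far as the arm can. A call with a gripper value outside its range is refused whole. The fingers move at their own pace and stop on an object; FORCE is the grip in N (left out, the last holds). Time passes only in rows, so rows that repeat a pose let the fingers close. It gives the time, the measured TCP pose, the force, the opening and the grip force at its end, in the units of the state.
- manip.state(): the state, without advancing time (a new reading comes with each control period).
- vision.read_camera(name): name is "scene" or "side" or "wrist"; returns a dict with "img" (420x560x3 uint8, red, green, blue), "intrinsics" (3x3 intrinsics, pixels), "pose" (4x4, takes a point from camera to world coordinates). Camera axes: x right, y up, looking along -z (the intrinsics and any distortion apply to the point x, -y, -z); pixel columns grow to the right and rows downward; lengths in m; the calibration is good to about 2 mm. A picture is of the moment at which its call begins. There is no depth.
- manip.hand_in(): hands the job in; it is judged then, once.
The state is a dict: "t": time; "joint_pos": joint angles; "qd": joint speeds; "joint_torque": joint torques, N m; "tool_pos": TCP position; "tcp_rot": TCP orientation; "contact_force": force on the tool from outside, world axes, zero at the start; "wrist_torque": the same for the moment, N m; "finger_gap": finger opening in m; "grasp_force": force on a finger pad.
Only numpy, scipy, OpenCV 4.12 (cv2) and the standard library are available. Lean on these libraries where they do the work, as an engineer would, in place of code of your own. Each camera call takes 0.05 s, during which the arm holds its last target. There are 200 camera calls.

## Task

Get the solder reel out of the green caddy: first move the two things that hem it in out of the way, the rosin jar onto the round cork mat and the flux tin onto the square blue mat, then stand the reel in the middle of the round metal reel stand, and only then put the jar and the tin back, each centred on the very pad of the caddy it came from. Keep all three upright the whole time and do not disturb the tape roll or the pliers.

Things in the scene. Friction and masses are not known exactly. Their poses are not given: they have to be found in the camera images.
- caddy: Fixed green plate 212 (x) x 90 x 6 mm, origin under its centre, z up. Black pads along its x axis, centred at x = -66, 0, +66 mm; things stand on them 7.5 mm above the origin. Beside the middle pad two cheeks, 44 mm long in x, 4 mm thick, inner faces at y = -31.5 and 31.5 mm, tops at z = 58 mm: grip the reel there along x, once both end pads are empty; grip things on the end pads along y.
- solder_spool: Loose reel of solder wire with red flanges, 52 mm across the flanges, 52 mm high over the flanges, 0.35 kg, standing on end on the caddy's middle pad; origin at the centre of its underside, z up along the reel. Grip it across both flanges; between the flanges the core is thin.
- rosin_jar: Loose cream-coloured jar with a black lid, 60 mm across, 80 mm high (the lid, 54 mm across, begins at 65 mm), 0.14 kg, standing on one end pad of the caddy (either one); origin at the centre of its underside.
- flux_tin: Loose low round white tin, 63 mm across, 22 mm high, 0.08 kg, standing on the other end pad of the caddy; origin at the centre of its underside.
- cork_mat: Fixed round cork mat, 96 mm across, 4 mm thick, the jar's side place; origin at the centre of its underside.
- blue_mat: Fixed square blue mat, 96 x 96 mm, 4 mm thick, the tin's side place; origin at the centre of its underside.
- reel_stand: Fixed round aluminium reel stand, 100 mm across; origin at the centre of its underside. The reel stands on its flat face 8 mm above the origin, inside a raised lip 86 mm across inside and 12 mm high over the origin; the middle is marked dark with a red ring.
- tape_roll: Loose roll of yellow tape lying flat, 69 mm across, 19 mm high; a bystander. Origin at the centre of its underside.
- pliers: Loose pliers with yellow and black grips, 188 mm long along their y, 56 mm wide, 16 mm high, lying flat; a bystander. Origin under their middle.

How it is judged:
On the way, in this order (a step that is already met when the one before it is completed fails the run):
1. the jar stands on the cork mat and the tin on the blue mat, released, the reel still in the caddy (horizontal distance between rosin_jar and cork_mat below 0.015 m and z of rosin_jar in the frame of cork_mat below 0.009 m and angle between each of rosin_jar, flux_tin's own z axis and vertical below 0.12 rad and horizontal distance between flux_tin and blue_mat below 0.015 m and z of flux_tin in the frame of blue_mat below 0.009 m and contact force between each of solder_spool, rosin_jar, flux_tin and the fingers below 0.1 N and linear speed of each of solder_spool, rosin_jar, flux_tin below 0.02 m/s and distance of solder_spool from where it was at the start of the episode below 0.015 m), for 0.2 s.
2. the reel stands on the reel stand, released, while the jar and the tin are still on their mats (horizontal distance between solder_spool and reel_stand below 0.013 m and z of solder_spool in the frame of reel_stand below 0.0125 m and angle between each of solder_spool, rosin_jar, flux_tin's own z axis and vertical below 0.12 rad and horizontal distance between rosin_jar and cork_mat below 0.015 m and z of rosin_jar in the frame of cork_mat below 0.009 m and horizontal distance between flux_tin and blue_mat below 0.015 m and z of flux_tin in the frame of blue_mat below 0.009 m and contact force between each of solder_spool, rosin_jar, flux_tin and the fingers below 0.1 N and linear speed of each of solder_spool, rosin_jar, flux_tin below 0.02 m/s), for 0.2 s.
At the end, for the whole second after the job is handed in: The reel stands upright on the reel stand within 13 mm of its centre; the jar and the tin each stand upright on the caddy within 14 mm of where they stood at the start; all are released and at rest (horizontal distance between solder_spool and reel_stand below 0.013 m and z of solder_spool in the frame of reel_stand below 0.0125 m and angle between each of solder_spool, rosin_jar, flux_tin's own z axis and vertical below 0.12 rad and distance of each of rosin_jar, flux_tin from where it was at the start of the episode below 0.014 m and linear speed of each of solder_spool, rosin_jar, flux_tin below 0.02 m/s and contact force between each of solder_spool, rosin_jar, flux_tin and the fingers below 0.1 N); the robot touches nothing.
It fails at once if the reel, the jar or the tin is tipped by more than about 34 degrees (angle between any of solder_spool, rosin_jar, flux_tin's own z axis and vertical above 0.6 rad).
It fails at once if the tape roll or the pliers are moved by more than 20 mm (distance of any of tape_roll, pliers from where it was at the start of the episode above 0.02 m).
It also fails if it takes over 120 s, if anything falls off the work surface, if the arm or the gripper's body presses on something with over 40 N, if the wrist force passes 120 N, or if a joint passes its speed limit or range.

## Working session

There is one attempt and no reset: what is moved stays moved. The work goes in short steps, Python scripts to look and compute and a shell command to move; the robot and the scene stay as the last step left them, time stands still between calls to the robot, and variables do not carry over. Pictures are saved under pics/ and viewed, at most 14 in all, crops included, and the job is handed in when it is done.

```bash
ls; mkdir -p pics; python3 - <<'E'
from station import manip, vision
import cv2
print(manip.state())
for n in ("scene","side"):
    c=vision.read_camera(n); cv2.imwrite(f"pics/{n}0.png",c["img"][:,:,::-1]); print(n,c["intrinsics"],c["pose"],[k for k in c])
E
```

```text
pics
{'t': 0.0, 'joint_pos': array([-1.17934731e+00,  5.28501538e-02,  1.40171788e+00,  1.41321906e-05,
        1.68857531e+00, -7.03364001e-02]), 'qd': array([-0.0003476 , -0.00061719,  0.00101396,  0.00142206, -0.00016983,
       -0.00045656]), 'joint_torque': array([ 3.95492898e-04, -3.81668580e+01, -3.60186625e+01, -7.02774082e-05,
        6.16445759e-03,  8.73241618e-06]), 'tool_pos': array([ 0.23380815, -0.46973802,  0.23046887]), 'tcp_rot': array([-7.66492652e-04,  9.73462008e-01,  2.28847366e-01, -1.17024502e-04]), 'contact_force': array([ 0.50153284, -0.10865234,  0.46396695]), 'wrist_torque': array([-0.02736109, -0.03404449, -0.04965929]), 'grasp_force': 0.0, 'finger_gap': 0.08580112077858128}
scene [[529.77311359   0.         279.75972307]
 [  0.         529.77311359 202.87176011]
 [  0.           0.           1.        ]] [[-0.75650682  0.45719952 -0.4676174  -0.07311246]
 [-0.65391989 -0.53897016  0.5309425   0.78403478]
 [-0.00928517  0.70744594  0.70670646  1.04563655]
 [ 0.          0.          0.          1.        ]] ['img', 'intrinsics', 'pose']
side [[493.24051723   0.         277.23102338]
 [  0.         493.24051723 207.36313042]
 [  0.           0.           1.        ]] [[-0.88448962  0.30847615 -0.35002939  0.17780211]
 [-0.46650183 -0.59655963  0.65306404  0.8220618 ]
 [-0.00735872  0.74091772  0.6715555   0.86771632]
 [ 0.          0.          0.          1.        ]] ['img', 'intrinsics', 'pose']
```

View pics/scene0.png

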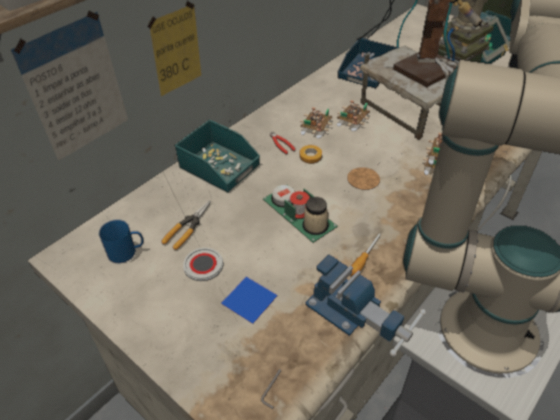

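View pics/side0.png

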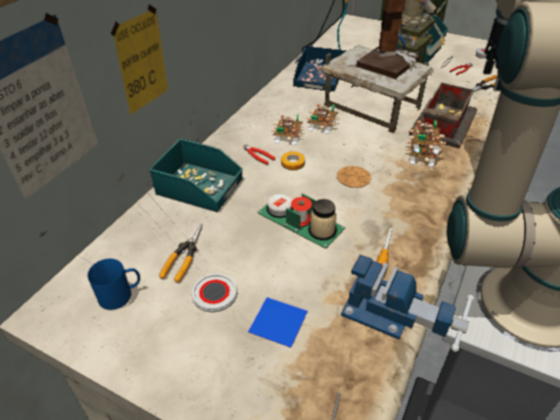

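The caddy is at about (299,206) in the scene view, with the jar at (316,215), the reel at (298,204) and the tin at (284,195). The cork mat is at (363,178), the blue mat at (249,299), the stand at (203,264), the tape at (311,154) and the pliers at (187,225). The vise sits at about (345,295), next to the blue mat. The side view agrees: tin (278,205), reel (301,212), jar (322,218), cork (353,177), blue (278,322), stand (215,293).

```bash
cat > h.py <<'E'
import numpy as np, cv2
from station import manip, vision
def ray(c,uv,z):
    uv=np.atleast_2d(uv).astype(float); K=c["intrinsics"]; P=np.array(c["pose"])
    d=np.c_[(uv[:,0]-K[0,2])/K[0,0],-(uv[:,1]-K[1,2])/K[1,1],-np.ones(len(uv))]@P[:3,:3].T
    o=P[:3,3]; return (o+d*((z-o[2])/d[:,2])[:,None])[:,:2]
def proj(c,X):
    X=np.atleast_2d(X); P=np.array(c["pose"]); q=(X-P[:3,3])@P[:3,:3]; K=c["intrinsics"]
    return np.c_[K[0,2]-K[0,0]*q[:,0]/q[:,2],K[1,2]+K[1,1]*q[:,1]/q[:,2]]
def blob(c,lo,hi,seed,r,close=5):
    hsv=cv2.cvtColor(c["img"],cv2.COLOR_RGB2HSV); m=cv2.inRange(hsv,np.array(lo),np.array(hi))
    roi=np.zeros_like(m); cv2.circle(roi,seed,r,255,-1); m&=roi
    m=cv2.morphologyEx(m,cv2.MORPH_CLOSE,np.ones((close,close)))
    cs,_=cv2.findContours(m,cv2.RETR_EXTERNAL,cv2.CHAIN_APPROX_NONE)
    return max(cs,key=cv2.contourArea)[:,0,:]
def circ(c,k,z):
    p=ray(c,k,z); (x,y),(w,h),a=cv2.fitEllipse((p*1000).astype(np.float32)); return [round(v,1) for v in (x,y,w,h)]
def rect(c,k,z):
    r=cv2.minAreaRect((ray(c,k,z)*1000).astype(np.float32)); return [round(v,1) for v in (*r[0],*r[1],r[2])]
E
cat > m.py <<'E'
from h import *
S={"scene":dict(blue=(249,299),stand=(203,264),cork=(363,178),cad=(299,208),jar=(316,204),tin=(284,193),red=(298,199),vise=(345,295),tape=(311,154)),
"side":dict(blue=(278,322),stand=(215,293),cork=(353,177),cad=(301,220),jar=(322,207),tin=(279,204),red=(301,205),vise=(380,300),tape=(293,160))}
for n,s in S.items():
    c=vision.read_camera(n)
    def t(lab,f,z,lo,hi,r,**k):
        try: print(n,lab,f(c,blob(c,lo,hi,s[lab],r,**k),z))
        except Exception as e: print(n,lab,e)
    for q in s: print(q,cv2.cvtColor(c["img"],cv2.COLOR_RGB2HSV)[s[q][1],s[q][0]],end=' ')
    print()
    t("blue",rect,.004,(105,120,60),(130,255,255),45)
    t("cork",circ,.004,(5,90,60),(20,255,255),22)
    t("stand",circ,.008,(0,120,60),(8,255,255),22)
    t("cad",rect,.006,(55,80,20),(90,255,255),50,close=15)
    t("jar",circ,.0875,(0,0,0),(180,255,70),16)
    t("tin",circ,.0295,(0,0,150),(180,60,255),17)
    t("red",circ,.0595,(0,120,60),(8,255,255),14)
    t("tape",circ,.019,(15,150,100),(30,255,255),20)
    for q in ("blue","vise"): 
        print(q, ray(c,s[q],.0)*1000)
    cr=c["img"][130:330,150:430] if n=="scene" else c["img"][140:340,180:460]
    cv2.imwrite(f"pics/crop_{n}.png",cv2.resize(cr,(784,560),interpolation=cv2.INTER_CUBIC)[:,:,::-1])
E
python3 m.py
```

```text
blue [109 185 157] stand [30  3 76] cork [ 15 121 156] cad [ 16  25 111] jar [19 40 71] tin [  5 148 177] red [  3 150 134] vise [102  73  80] tape [ 19  48 177] 
scene blue [462.1, 290.8, 93.0, 92.4, 4.8]
scene cork [497.8, -233.7, 90.0, 90.7]
scene stand [621.3, 289.2, 61.9, 62.9]
scene cad [552.1, -3.0, 81.1, 204.1, 80.7]
scene jar [481.3, 18.3, 41.2, 47.4]
scene tin [632.4, -31.8, 80.4, 92.5]
scene red [553.3, -5.0, 47.2, 52.4]
scene tape [673.8, -206.4, 61.9, 76.0]
blue [[463.88278651 288.89410357]]
vise [[298.07209757 132.4673142 ]]
blue [110 218 205] stand [90  3 80] cork [ 16 145 200] cad [ 21  29 114] jar [17 48 75] tin [  3 194 224] red [  3 177 151] vise [106  18 155] tape [ 19  41 212] 
side blue [463.0, 292.3, 93.8, 94.3, 5.0]
side cork [499.4, -231.7, 91.9, 92.7]
side stand [621.6, 291.0, 63.4, 64.7]
side cad [550.1, -21.6, 126.4, 207.2, 80.5]
side jar [491.9, 19.6, 54.8, 59.1]
side tin [628.7, -23.3, 76.0, 89.6]
side red [549.9, 0.3, 48.5, 70.0]
side tape [675.7, -202.0, 64.3, 82.2]
blue [[462.61858015 292.29923878]]
vise [[292.97101258 140.25285468]]
```

View pics/crop_scene.png

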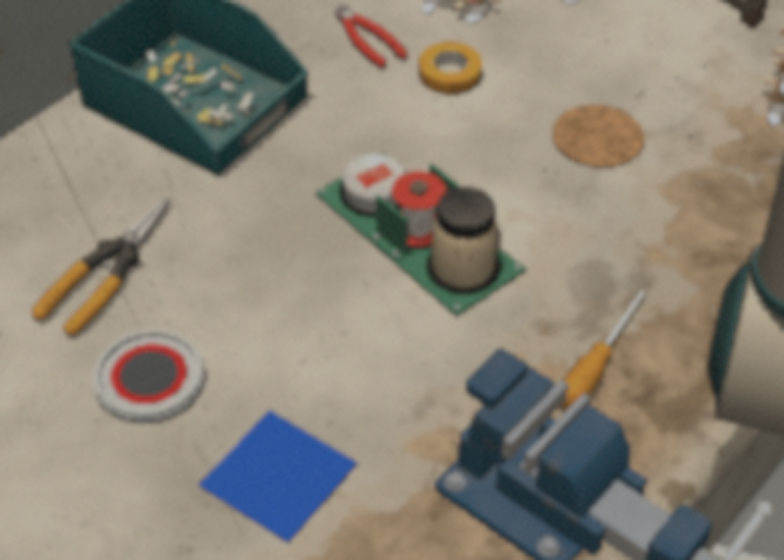

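View pics/crop_side.png

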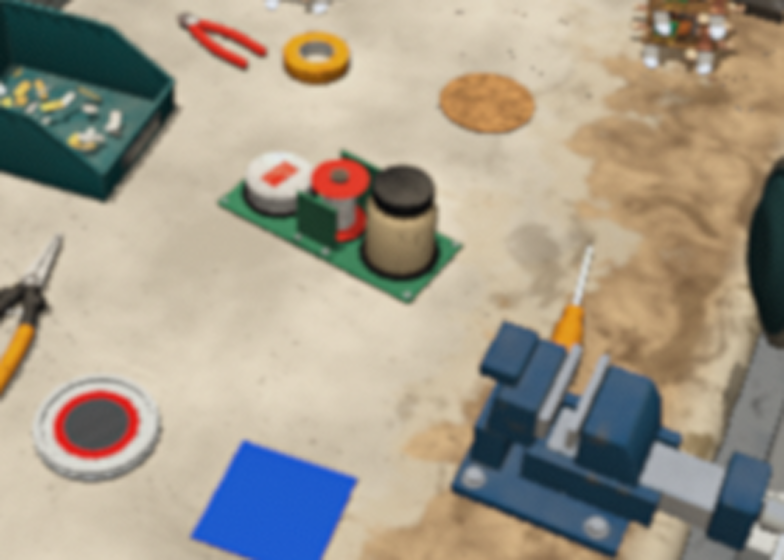

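The crops show the caddy's long axis running from the tin (far) to the jar (near). In crop pixels the caddy corners are (317,193), (457,312), (524,268) in scene and (219,203), (408,301), (463,247) in side. The lid, tin and reel tops are at (467,211), (374,177), (421,190) in scene and (404,187), (280,175), (341,179) in side.

```bash
python3 - <<'E'
from h import *
D={"scene":((150,130),[(317,193),(457,312),(524,268)],[(467,211),(374,177),(421,190)]),"side":((180,140),[(219,203),(408,301),(463,247)],[(404,187),(280,175),(341,179)])}
for n,(o,C,T) in D.items():
    c=vision.read_camera(n); f=lambda p:np.array(p)/2.8+o
    k=ray(c,f(C),.006)*1000; print(n,"corners",k.round(1).tolist(),"ctr",((k[0]+k[2])/2).round(1),"len",np.linalg.norm(k[0]-k[1]),np.linalg.norm(k[1]-k[2]),"ang",np.degrees(np.arctan2(*(k[0]-k[1])[::-1])),np.degrees(np.arctan2(*(k[2]-k[1])[::-1])))
    for t,z in zip(T,(.0875,.0295,.0595)): print((ray(c,f(t),z)*1000).round(1))
    # saturation-based green plate mask fit
    k=blob(c,(55,110,30),(90,255,255),(299,210) if n=="scene" else (301,222),50,close=3); print(rect(c,k,.006))
E
```

```text
scene corners [[660.3, 21.1], [456.5, 53.7], [442.3, -30.7]] ctr [551.3  -4.8] len 206.38118868166504 85.65182888577974 ang -9.09568900262399 -99.58871101711844
[[483.2  10. ]]
[[615.9 -14.8]]
[[550.   -6.5]]Traceback (most recent call last):
  File "<stdin>", line 8, in <module>
  File "h.py", line 15, in blob
    return max(cs,key=cv2.contourArea)[:,0,:]
           ~~~^^^^^^^^^^^^^^^^^^^^^^^^
ValueError: max() iterable argument is empty
```

```bash
python3 - <<'E'
from h import *
c=vision.read_camera("side"); f=lambda p:np.array(p)/2.8+(180,140)
k=ray(c,f([(219,203),(408,301),(463,247)]),.006)*1000; print(k.round(1).tolist(),((k[0]+k[2])/2).round(1),np.degrees(np.arctan2(*(k[0]-k[1])[::-1])),np.degrees(np.arctan2(*(k[2]-k[1])[::-1])))
for t,z in zip([(404,187),(280,175),(341,179)],(.0875,.0295,.0595)): print((ray(c,f(t),z)*1000).round(1))
s=manip.state()
from scipy.spatial.transform import Rotation as R
m=R.from_quat(np.roll(s["tcp_rot"],-1)).as_matrix(); print(m.round(3)); print("yaw y-axis",np.degrees(np.arctan2(m[1,1],m[0,1])))
E
```

```text
[[661.2, 24.0], [457.7, 57.0], [440.8, -25.4]] [551.   -0.7] -9.231860234518475 -101.61541408675953
[[486.9  10.6]]
[[617.  -12.7]]
[[551.3  -2.7]]
[[ 0.895  0.446 -0.   ]
 [ 0.446 -0.895  0.   ]
 [ 0.    -0.    -1.   ]]
yaw y-axis -63.53936891388935
```

```bash
python3 -m inch '{"xyz":[[2,4,0],[5,9,0],[8,14,0],[10,19,0],[12,23,0]],"delta_rot":[[0,0,-0.1],[0,0,-0.2],[0,0,-0.3],[0,0,-0.4],[0,0,-0.5]],"jaw":[0,0,0,0,0]}' 40; python3 -m inch '{"xyz":[[2,4,0],[5,9,0],[8,14,0],[10,19,0],[13.2,24.8,0]],"delta_rot":[[0,0,-0.1],[0,0,-0.137],[0,0,-0.137],[0,0,-0.137],[0,0,-0.137]],"jaw":[0,0,0,0,0]}'; python3 -m inch '{"xyz":[[0,0,0],[0,0,0]],"delta_rot":[[0,0,0],[0,0,0]],"jaw":[0,0]}'
python3 - <<'E'
from h import *
c=vision.read_camera("wrist"); cv2.imwrite("pics/w1.png",c["img"][:,:,::-1]); print(c["intrinsics"],c["pose"]); s=manip.state();print(s["joint_pos"],s["tool_pos"])
for n,X in dict(jar=(.4858,.0085,.0875),reel=(.5508,-.003,.0595),tin=(.6158,-.0145,.0295)).items(): print(n,proj(c,X))
E
```

```text
t: 0.8
tool_pos: [0.3478, -0.2517, 0.2314]
tcp_rot: [0.0, 1.0, -0.021, 0.0]
contact_force: [0.5, -0.1, 0.7]
finger_gap: 0.0856
grasp_force: 0.0
t: 1.3
tool_pos: [0.4629, -0.0357, 0.2316]
tcp_rot: [0.0, 0.996, -0.087, 0.0]
contact_force: [0.8, -0.9, 0.4]
finger_gap: 0.0855
grasp_force: 0.0
t: 1.5
tool_pos: [0.4625, -0.037, 0.2311]
tcp_rot: [0.0, 0.996, -0.086, -0.0]
contact_force: [-0.2, 0.4, 0.6]
finger_gap: 0.0858
grasp_force: 0.0
[[344.04831329   0.         278.99138822]
 [  0.         344.04831329 216.54531226]
 [  0.           0.           1.        ]] [[-0.17145071  0.94509422  0.27821138  0.53294736]
 [-0.9851905  -0.16506832 -0.04639098 -0.0492978 ]
 [ 0.00208004 -0.28204498  0.95939893  0.37287129]
 [ 0.          0.          0.          1.        ]]
[-1.61442756e-01 -1.22059033e-01  1.57096851e+00 -5.39241371e-04
  1.69305544e+00  1.58399166e+00] [ 0.46228988 -0.03805444  0.23119523]
jar [[220.23841408 185.19391667]]
reel [[222.01198168 103.78180327]]
tin [[224.02986632  27.30857944]]
```

View pics/w1.png

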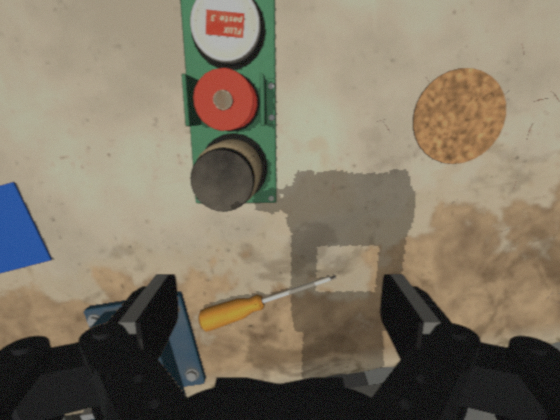

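The wrist view shows the lid at (224,179), the reel top at (224,99), the tin top at (226,23) and cork at (460,116). The caddy's edges are nearly vertical in the image, so the tool's yaw matches the caddy's.

```bash
python3 - <<'E'
from h import *
c=vision.read_camera("wrist")
r=lambda q:(0,120,60)
for lab,seed,R,z,lo,hi,f in [("lid",(224,179),38,.0875,(0,0,0),(180,255,75),circ),("reel",(224,99),38,.0595,(0,130,60),(8,255,255),circ),("cork",(460,116),52,.004,(5,90,60),(20,255,255),circ)]:
    print(lab,f(c,blob(c,lo,hi,seed,R),z))
for uv,z in [((224,179),.0875),((223.5,99),.0595),((226,23),.0295),((460,116),.004)]: print((ray(c,uv,z)*1000).round(1))
a=ray(c,[(182,3),(196,203),(275,203),(275,3)],.006)*1000; print(a.round(1),np.degrees(np.arctan2(*(a[0]-a[1])[::-1])),np.degrees(np.arctan2(*(a[3]-a[2])[::-1])))
E
```

```text
lid [494.5, -0.7, 43.0, 55.0]
reel [553.3, -6.0, 50.3, 55.1]
cork [499.2, -232.5, 93.7, 94.0]
[[490.3   3.2]]
[[554.3  -6.3]]
[[618.8 -18.3]]
[[ 499.6 -234.8]]
[[648.2  21. ]
 [457.5  54.6]
 [442.4 -30.9]
 [633.1 -65.1]] -9.995510323618369 -10.180349353583225
```

```bash
python3 -m inch '{"xyz":[[1.2,2.2,0],[2.45,4.5,0],[2.45,4.5,-3],[2.45,4.5,-6],[2.45,4.5,-9]],"delta_rot":[[0,0,0],[0,0,0],[0,0,0],[0,0,0],[0,0,0]],"jaw":[0,0,0,0,0]}'; python3 -m inch '{"xyz":[[0,0,0],[0,0,0]],"delta_rot":[[0,0,0],[0,0,0]],"jaw":[0,0]}'
python3 - <<'E'
from h import *
c=vision.read_camera("wrist"); cv2.imwrite("pics/w2.png",c["img"][:,:,::-1])
for n,X in dict(jar=(.487,.0075,.0875),reel=(.552,-.004,.0595)).items(): print(n,proj(c,X))
E
```

```text
t: 2.1
tool_pos: [0.4868, 0.0056, 0.1405]
tcp_rot: [0.0, 0.996, -0.089, 0.0]
contact_force: [-0.1, -0.2, 0.4]
finger_gap: 0.0851
grasp_force: 0.0
t: 2.3
tool_pos: [0.4869, 0.006, 0.1421]
tcp_rot: [0.0, 0.996, -0.089, 0.0]
contact_force: [0.7, 0.4, 1.5]
finger_gap: 0.0855
grasp_force: 0.0
jar [[275.88614504 238.65472651]]
reel [[275.73478699 124.8768977 ]]
```

View pics/w2.png

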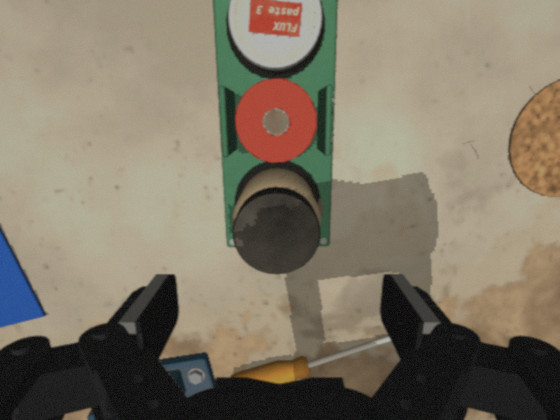

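The lid centre is at (277,230), laterally within 1 px of my prediction and about 4 mm further out. The reel is at (276,121). Shifting 2–3 mm outward and going down.

```bash
python3 -m inch '{"xyz":[[0.2,0,-3],[0.2,0,-6],[0.2,0,-9],[0.2,0,-10.5],[0.2,0,-10.5]],"delta_rot":[[0,0,0],[0,0,0],[0,0,0],[0,0,0],[0,0,0]],"jaw":[0,0,0,0,0]}' 30; python3 -m inch '{"xyz":[[0,0,0],[0,0,0],[0,0,0],[0,0,0],[0,0,0]],"delta_rot":[[0,0,0],[0,0,0],[0,0,0],[0,0,0],[0,0,0]],"jaw":[0.35,0.35,0.35,0.35,0.35]}' 30;
```

```text
t: 2.85
tool_pos: [0.4887, 0.0068, 0.036]
tcp_rot: [0.0, 0.996, -0.088, -0.001]
contact_force: [0.4, -0.6, 0.9]
finger_gap: 0.0852
grasp_force: 0.0
t: 3.35
tool_pos: [0.4905, 0.0069, 0.0389]
tcp_rot: [0.0, 0.996, -0.087, 0.002]
contact_force: [-1.3, 0.7, 6.1]
finger_gap: 0.0581
grasp_force: 32.1
```

```bash
python3 -m inch '{"xyz":[[0,0,1],[0,0,3],[0,0,5],[0,0,7],[0,0,7]],"delta_rot":[[0,0,0],[0,0,0],[0,0,0],[0,0,0],[0,0,0]],"jaw":[0.45,0.45,0.45,0.45,0.45]}'; python3 -m inch '{"xyz":[[0,-2,0],[0.2,-5,0],[0.4,-8,0],[0.6,-11,0],[0.8,-14,0]],"delta_rot":[[0,0,0],[0,0,0],[0,0,0],[0,0,0],[0,0,0]],"jaw":[0.45,0.45,0.45,0.45,0.45]}';python3 -m inch '{"xyz":[[0,-3,0],[0.1,-6,0],[0.2,-8.5,0],[0.2,-10,0],[0.2,-10,0]],"delta_rot":[[0,0,0],[0,0,0],[0,0,0],[0,0,0],[0,0,0]],"jaw":[0.45,0.45,0.45,0.45,0.45]}'; python3 -c "
from h import *
c=vision.read_camera('wrist'); cv2.imwrite('pics/w3.png',c['img'][:,:,::-1]); print(proj(c,(.499,-.2335,.004)))"
```

```text
t: 3.85
tool_pos: [0.4909, 0.0071, 0.1103]
tcp_rot: [-0.0, 0.996, -0.087, 0.004]
contact_force: [-0.5, 0.2, -1.1]
finger_gap: 0.0584
grasp_force: 32.8
t: 4.35
tool_pos: [0.4966, -0.1339, 0.1057]
tcp_rot: [-0.0, 0.996, -0.087, -0.0]
contact_force: [-0.4, -0.2, -0.9]
finger_gap: 0.0584
grasp_force: 32.8
t: 4.85
tool_pos: [0.4985, -0.2341, 0.1057]
tcp_rot: [-0.0, 0.996, -0.089, -0.0]
contact_force: [0.0, 0.0, -1.3]
finger_gap: 0.058
grasp_force: 32.8
[[277.50526284 215.91713423]]
```

View pics/w3.png

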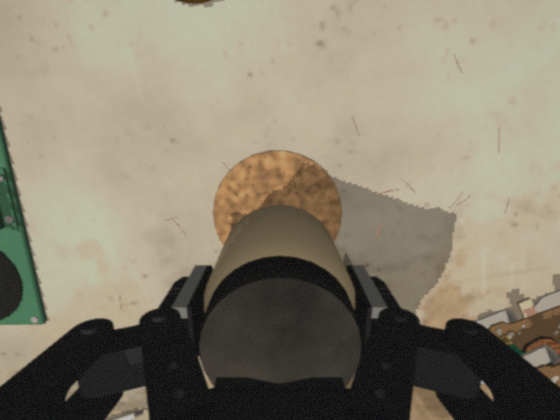

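The jar hangs upright above the cork mat. The mat's centre at (278,216) agrees with my estimate.

```bash
python3 -m inch '{"xyz":[[0,0,-2],[0,0,-4],[0,0,-5.5],[0,0,-6.5],[0,0,-6.7]],"delta_rot":[[0,0,0],[0,0,0],[0,0,0],[0,0,0],[0,0,0]],"jaw":[0.45,0.45,0.45,0.45,0.45]}'; python3 -m inch '{"xyz":[[0,0,-0.2],[0,0,-0.3],[0,0,-0.4]],"delta_rot":[[0,0,0],[0,0,0],[0,0,0]],"jaw":[0.45,0.45,0.45]}'
```

```text
t: 5.4
tool_pos: [0.4984, -0.232, 0.038]
tcp_rot: [-0.0, 0.996, -0.087, -0.001]
contact_force: [0.1, -1.1, -0.8]
finger_gap: 0.0583
grasp_force: 32.8
t: 5.7
tool_pos: [0.4994, -0.2331, 0.0361]
tcp_rot: [0.0, 0.996, -0.088, 0.001]
contact_force: [0.3, 0.3, -1.0]
finger_gap: 0.0581
grasp_force: 32.8
```

```bash
python3 -m inch '{"xyz":[[0,0,-0.1],[0,0,-0.2],[0,0,-0.2]],"delta_rot":[[0,0,0],[0,0,0],[0,0,0]],"jaw":[0.45,0.45,0.45]}';  python3 -m inch '{"xyz":[[0,0,-0.1],[0,0,-0.2],[0,0,-0.2]],"delta_rot":[[0,0,0],[0,0,0],[0,0,0]],"jaw":[0.45,0.45,0.45]}'
```

```text
t: 6.0
tool_pos: [0.4996, -0.2331, 0.0355]
tcp_rot: [0.0, 0.996, -0.088, 0.001]
contact_force: [-4.7, 2.3, 10.2]
finger_gap: 0.058
grasp_force: 33.8
t: 6.3
tool_pos: [0.4998, -0.2332, 0.0355]
tcp_rot: [0.0, 0.996, -0.087, 0.001]
contact_force: [-11.3, 5.2, 23.4]
finger_gap: 0.0578
grasp_force: 34.9
```

```bash
python3 -m inch '{"xyz":[[0,0,0.2],[0,0,0.2],[0,0,0.2],[0,0,0.2],[0,0,0.2]],"delta_rot":[[0,0,0],[0,0,0],[0,0,0],[0,0,0],[0,0,0]],"jaw":[0.45,0.2,0,0,0]}';  python3 -m inch '{"xyz":[[0,0,1],[0,0,3],[0,0,6],[0,0,10],[0,0,14]],"delta_rot":[[0,0,0],[0,0,0],[0,0,0],[0,0,0],[0,0,0]],"jaw":[0,0,0,0,0]}'
```

```text
t: 6.8
tool_pos: [0.4988, -0.2328, 0.033]
tcp_rot: [-0.0, 0.996, -0.087, -0.0]
contact_force: [-0.9, 0.3, 0.7]
finger_gap: 0.0856
grasp_force: 0.0
t: 7.3
tool_pos: [0.4986, -0.2327, 0.1752]
tcp_rot: [-0.0, 0.996, -0.087, -0.0]
contact_force: [0.5, -0.4, -0.7]
finger_gap: 0.0854
grasp_force: 0.0
```

```bash
python3 -m inch '{"xyz":[[1,2,0],[3,5.5,0],[5,9.5,0],[7,13.5,0],[9,17,0]],"delta_rot":[[0,0,0],[0,0,0],[0,0,0],[0,0,0],[0,0,0]],"jaw":[0,0,0,0,0]}';  python3 -m inch '{"xyz":[[2,3,-1],[3,4.6,-3],[3,4.6,-5],[3,4.6,-5]],"delta_rot":[[0,0,0],[0,0,0],[0,0,0],[0,0,0]],"jaw":[0,0,0,0]}'; python3 -c "
from h import *
c=vision.read_camera('wrist'); cv2.imwrite('pics/w4.png',c['img'][:,:,::-1]); print(proj(c,[(.618,-.0165,.0295),(.552,-.004,.0595)]),manip.state()['tool_pos'])"
```

```text
t: 7.8
tool_pos: [0.5896, -0.0609, 0.1743]
tcp_rot: [0.0, 0.996, -0.087, 0.0]
contact_force: [0.5, -0.4, 0.2]
finger_gap: 0.0857
grasp_force: 0.0
t: 8.2
tool_pos: [0.6175, -0.0161, 0.1203]
tcp_rot: [0.0, 0.996, -0.087, -0.003]
contact_force: [0.1, -0.0, -1.2]
finger_gap: 0.0856
grasp_force: 0.0
[[278.7394226  219.38434232]
 [277.50468834 326.95867792]] [ 0.61822018 -0.01667753  0.12246669]
```

View pics/w4.png

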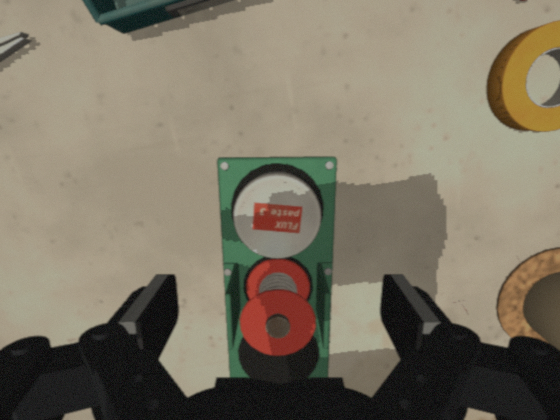

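The tin top is at (277,214), about 3 mm further out than predicted. The reel top is at (278,323). The jar and cork are at the right edge and look fine.

```bash
python3 -m inch '{"xyz":[[0.1,0.1,-3],[0.15,0.1,-6],[0.15,0.1,-9],[0.15,0.1,-10.8],[0.15,0.1,-11.1]],"delta_rot":[[0,0,0],[0,0,0],[0,0,0],[0,0,0],[0,0,0]],"jaw":[0,0,0,0,0]}';  python3 -m inch '{"xyz":[[0,0,0],[0,0,0],[0,0,0],[0,0,0],[0,0,0]],"delta_rot":[[0,0,0],[0,0,0],[0,0,0],[0,0,0],[0,0,0]],"jaw":[0.3,0.4,0.4,0.4,0.4]}' 30
```

```text
t: 8.75
tool_pos: [0.6196, -0.0164, 0.0114]
tcp_rot: [0.0, 0.996, -0.088, -0.001]
contact_force: [0.7, 0.7, -0.6]
finger_gap: 0.0857
grasp_force: 0.0
t: 9.25
tool_pos: [0.622, -0.0162, 0.0152]
tcp_rot: [0.0, 0.996, -0.088, 0.002]
contact_force: [-1.4, -0.9, 6.7]
finger_gap: 0.0615
grasp_force: 33.4
```

```bash
python3 -m inch '{"xyz":[[0,0,1],[0,0,3],[0,0,5],[0,0,8],[0,0,8]],"delta_rot":[[0,0,0],[0,0,0],[0,0,0],[0,0,0],[0,0,0]],"jaw":[0.45,0.45,0.45,0.45,0.45]}'; python3 -m inch '{"xyz":[[-0.5,1.5,0],[-2,4.5,0],[-3.5,8,0],[-5.5,11.5,0],[-7.5,15,0]],"delta_rot":[[0,0,0],[0,0,0],[0,0,0],[0,0,0],[0,0,0]],"jaw":[0.45,0.45,0.45,0.45,0.45]}';python3 -m inch '{"xyz":[[-2,4,0],[-4,8,0],[-6,12,0],[-8,14.8,0],[-8.3,15.7,0]],"delta_rot":[[0,0,0],[0,0,0],[0,0,0],[0,0,0],[0,0,0]],"jaw":[0.45,0.45,0.45,0.45,0.45]}'; python3 -c "
from h import *
c=vision.read_camera('wrist'); cv2.imwrite('pics/w5.png',c['img'][:,:,::-1]); print(proj(c,(.4625,.2915,.004)),manip.state()['tool_pos'])"
```

```text
t: 9.75
tool_pos: [0.623, -0.016, 0.0985]
tcp_rot: [-0.0, 0.996, -0.087, 0.005]
contact_force: [1.1, -0.2, 0.5]
finger_gap: 0.0612
grasp_force: 32.8
t: 10.25
tool_pos: [0.5432, 0.1361, 0.0909]
tcp_rot: [0.0, 0.996, -0.087, -0.001]
contact_force: [0.5, 1.0, -1.4]
finger_gap: 0.0614
grasp_force: 32.8
t: 10.75
tool_pos: [0.459, 0.2939, 0.091]
tcp_rot: [0.0, 0.996, -0.085, -0.001]
contact_force: [-0.5, 0.0, -1.8]
finger_gap: 0.0611
grasp_force: 32.8
[[280.84331481 216.77384784]] [0.45976659 0.29385173 0.09119927]
```

View pics/w5.png

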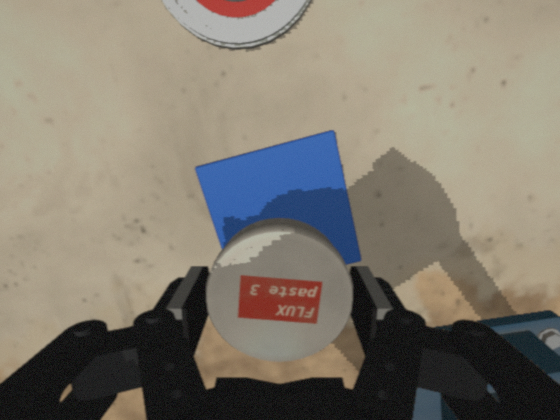

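The tin is held level over the blue mat. The mat's corners (196,167) and (360,262) put its centre at (278,214), within 1–2 mm of my estimate.

```bash
python3 -m inch '{"xyz":[[0.3,-0.2,-2],[0.3,-0.2,-4],[0.3,-0.2,-6],[0.3,-0.2,-7.3],[0.3,-0.2,-7.6]],"delta_rot":[[0,0,0],[0,0,0],[0,0,0],[0,0,0],[0,0,0]],"jaw":[0.45,0.45,0.45,0.45,0.45]}'; python3 -m inch '{"xyz":[[0,0,-0.1],[0,0,-0.2],[0,0,-0.3],[0,0,-0.3]],"delta_rot":[[0,0,0],[0,0,0],[0,0,0],[0,0,0]],"jaw":[0.45,0.45,0.45,0.45]}'
```

```text
t: 11.3
tool_pos: [0.4645, 0.288, 0.0141]
tcp_rot: [0.001, 0.996, -0.088, -0.002]
contact_force: [-0.3, 0.5, -0.6]
finger_gap: 0.0613
grasp_force: 32.9
t: 11.7
tool_pos: [0.4657, 0.2893, 0.0139]
tcp_rot: [-0.0, 0.996, -0.087, 0.0]
contact_force: [0.7, -0.5, -0.9]
finger_gap: 0.0614
grasp_force: 32.9
```

```bash
python3 -m inch '{"xyz":[[-0.2,0.1,-0.1],[-0.3,0.2,-0.2],[-0.3,0.2,-0.3]],"delta_rot":[[0,0,0],[0,0,0],[0,0,0]],"jaw":[0.45,0.45,0.45]}'; python3 -m inch '{"xyz":[[0,0,-0.1],[0,0,-0.2]],"delta_rot":[[0,0,0],[0,0,0]],"jaw":[0.45,0.45]}'
```

```text
t: 12.0
tool_pos: [0.4627, 0.2912, 0.0117]
tcp_rot: [0.0, 0.996, -0.087, 0.0]
contact_force: [-6.0, -4.6, 16.0]
finger_gap: 0.0609
grasp_force: 34.2
t: 12.2
tool_pos: [0.4627, 0.2912, 0.0116]
tcp_rot: [0.0, 0.996, -0.087, 0.0]
contact_force: [-13.4, -9.2, 29.7]
finger_gap: 0.0614
grasp_force: 35.6
```

```bash
python3 -m inch '{"xyz":[[0,0,0.3],[0,0,0.3],[0,0,0.3],[0,0,0.3],[0,0,0.3]],"delta_rot":[[0,0,0],[0,0,0],[0,0,0],[0,0,0],[0,0,0]],"jaw":[0.45,0.2,0,0,0]}';  python3 -m inch '{"xyz":[[0,0,1],[0,0,3],[0,0,7],[0,0,11],[0,0,15]],"delta_rot":[[0,0,0],[0,0,0],[0,0,0],[0,0,0],[0,0,0]],"jaw":[0,0,0,0,0]}'; python3 -m inch '{"xyz":[[0.5,-2,0],[1.5,-5,0],[2.5,-9,0],[3.5,-12,0],[4.5,-15,0]],"delta_rot":[[0,0,0.15],[0,0,0.3],[0,0,0.45],[0,0,0.6],[0,0,0.75]],"jaw":[0,0,0,0,0]}'; python3 -m inch '{"xyz":[[1,-4,0],[2,-8,0],[3,-12,0],[4.2,-14,0],[4.5,-14.5,0]],"delta_rot":[[0,0,0.15],[0,0,0.3],[0,0,0.45],[0,0,0.6],[0,0,0.75]],"jaw":[0,0,0,0,0]}'
```

```text
t: 12.7
tool_pos: [0.4623, 0.2911, 0.011]
tcp_rot: [0.0, 0.996, -0.087, -0.0]
contact_force: [0.5, 0.6, 1.0]
finger_gap: 0.0854
grasp_force: 0.0
t: 13.2
tool_pos: [0.4623, 0.2911, 0.1636]
tcp_rot: [-0.0, 0.996, -0.087, 0.0]
contact_force: [0.5, -0.2, -0.4]
finger_gap: 0.0854
grasp_force: 0.0
t: 13.7
tool_pos: [0.5077, 0.1397, 0.1622]
tcp_rot: [0.0, 0.959, 0.284, 0.0]
contact_force: [-1.0, 0.1, 0.5]
finger_gap: 0.0852
grasp_force: 0.0
t: 14.2
tool_pos: [0.5531, -0.0066, 0.162]
tcp_rot: [0.001, 0.795, 0.607, 0.0]
contact_force: [-0.4, -0.3, 0.1]
finger_gap: 0.0857
grasp_force: 0.0
```

```bash
python3 -m inch '{"xyz":[[0,0.2,-1],[0,0.2,-2],[0,0.2,-2]],"delta_rot":[[0,0,0.09],[0,0,0.09],[0,0,0.09]],"jaw":[0,0,0]}'; python3 -c "
from h import *
c=vision.read_camera('wrist'); cv2.imwrite('pics/w6.png',c['img'][:,:,::-1]); print(proj(c,(.5535,-.0045,.0595)),manip.state()['tool_pos'],manip.state()['tcp_rot'],circ(c,blob(c,(0,130,60),(8,255,255),(278,220),70),.0595))
c=vision.read_camera('side'); print(circ(c,blob(c,(0,0,130),(180,70,255),(280,310),30),.026))"
```

```text
t: 14.5
tool_pos: [0.5515, -0.0017, 0.1398]
tcp_rot: [-0.001, 0.768, 0.64, -0.001]
contact_force: [0.4, 0.4, 0.6]
finger_gap: 0.0856
grasp_force: 0.0
[[283.07611019 228.28127768]] [ 0.55190129 -0.0016243   0.14069963] [-5.34894517e-04  7.67983884e-01  6.40468678e-01 -5.82596575e-04] [554.6, -0.7, 50.4, 58.7]
[470.0, 268.2, 115.5, 132.1]
```

View pics/w6.png

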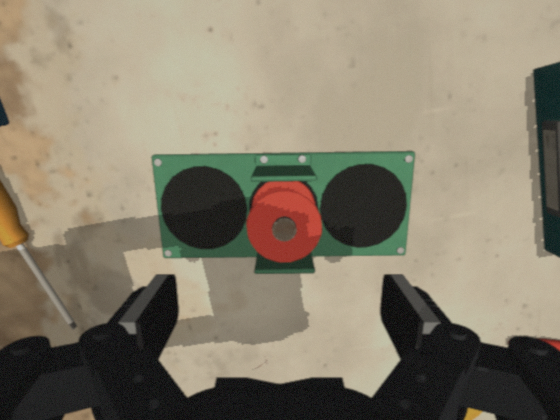

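The reel top is at (284,228), between the two empty black pads at (204,207) and (363,205). The tool's closing line is parallel to the caddy's x.

```bash
python3 -m inch '{"xyz":[[0.1,-0.2,-3],[0.2,-0.3,-6],[0.2,-0.3,-9],[0.2,-0.3,-12],[0.2,-0.3,-12.8]],"delta_rot":[[0,0,0],[0,0,0],[0,0,0],[0,0,0],[0,0,0]],"jaw":[0,0,0,0,0]}';  python3 -m inch '{"xyz":[[0,0,0],[0,0,0],[0,0,0],[0,0,0],[0,0,0]],"delta_rot":[[0,0,0],[0,0,0],[0,0,0],[0,0,0],[0,0,0]],"jaw":[0.3,0.5,0.5,0.5,0.5]}' 50
```

```text
t: 15.1
tool_pos: [0.5525, -0.0045, 0.0104]
tcp_rot: [-0.002, 0.768, 0.641, -0.002]
contact_force: [-0.5, 0.1, -1.2]
finger_gap: 0.0855
grasp_force: 0.0
t: 15.6
tool_pos: [0.5556, -0.0048, 0.0159]
tcp_rot: [0.001, 0.767, 0.641, 0.001]
contact_force: [-3.2, 0.8, 6.7]
finger_gap: 0.0434
grasp_force: 46.4
```

The gap is 43 mm and the flanges are 52 mm, so the pads may have slipped between them. Looking before I lift.

```bash
python3 -c "
from h import *
s=manip.state(); print(s['tool_pos'],s['finger_gap'],s['contact_force'])
c=vision.read_camera('wrist')['img']; d=vision.read_camera('side')['img'][150:260,230:380]
o=np.zeros((400,800,3),np.uint8); o[:,:400]=cv2.resize(c[140:420,140:420],(400,400)); d=cv2.resize(d,(400,293),interpolation=cv2.INTER_CUBIC); o[:293,400:]=d
cv2.imwrite('pics/g1.png',o[:,:,::-1])"
```

```text
[ 0.55558431 -0.00480737  0.01590788] 0.04336574858044379 [-3.21951531  0.76795132  6.68049396]
```

View pics/g1.png

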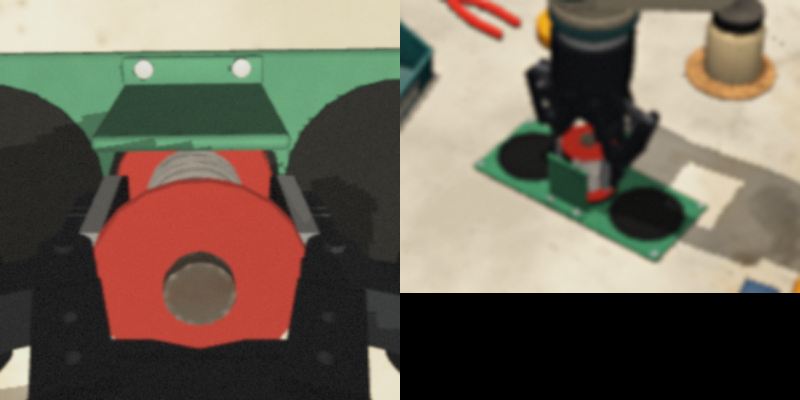

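The tips have swung in under the upper flange, because the grip was too high for the pads to catch the lower one. I'll reopen, rise, and close the tip half of the pads on the upper flange. The reel then hangs with its weight below the grip, which is stable.

```bash
python3 -m inch '{"xyz":[[0,0,0.2],[0,0,0.2],[0,0,0.2],[0,0,0.2],[0,0,0.2]],"delta_rot":[[0,0,0],[0,0,0],[0,0,0],[0,0,0],[0,0,0]],"jaw":[0.3,0.1,0,0,0]}';  python3 -m inch '{"xyz":[[0,0,1],[0,0,2.4],[0,0,2.4],[0,0,2.4]],"delta_rot":[[0,0,0],[0,0,0],[0,0,0],[0,0,0]],"jaw":[0,0,0,0]}' ; python3 -c "
from h import *
for n in ('wrist',):
  c=vision.read_camera(n); print(proj(c,(.5538,-.0045,.0595)),circ(c,blob(c,(0,130,60),(8,255,255),(280,280),110),.0595))
  cv2.imwrite('pics/g2.png',c['img'][:,:,::-1])"
```

```text
t: 16.2
tool_pos: [0.5544, -0.0049, 0.0153]
tcp_rot: [0.0, 0.767, 0.641, 0.0]
contact_force: [-0.4, 0.2, -0.2]
finger_gap: 0.0855
grasp_force: 0.0
t: 16.6
tool_pos: [0.555, -0.0049, 0.0403]
tcp_rot: [0.001, 0.767, 0.641, 0.001]
contact_force: [-0.1, 0.1, -0.7]
finger_gap: 0.0852
grasp_force: 0.0
[[276.32546103 300.67699866]] [554.8, 0.1, 49.8, 59.7]
```

View pics/g2.png

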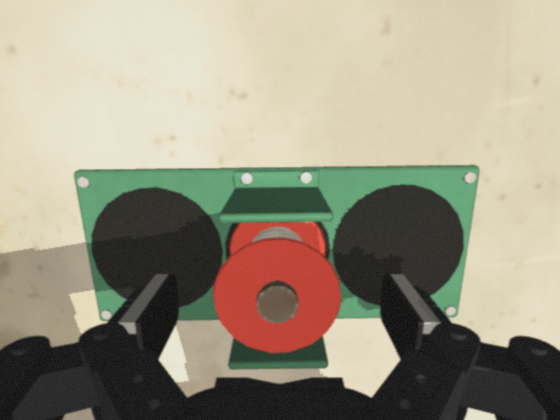

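The reel is still upright at (277,297), centred between the open fingers.

```bash
python3 -m inch '{"xyz":[[-0.1,0,-0.4],[-0.1,0,-0.4]],"delta_rot":[[0,0,0],[0,0,0]],"jaw":[0,0]}'; python3 -m inch '{"xyz":[[0,0,0],[0,0,0],[0,0,0],[0,0,0],[0,0,0]],"delta_rot":[[0,0,0],[0,0,0],[0,0,0],[0,0,0],[0,0,0]],"jaw":[0.3,0.45,0.45,0.45,0.45]}' 40;  python3 -m inch '{"xyz":[[0,0,0.5],[0,0,1],[0,0,1.5]],"delta_rot":[[0,0,0],[0,0,0],[0,0,0]],"jaw":[0.5,0.5,0.5]}'
```

```text
t: 16.85
tool_pos: [0.5526, -0.0048, 0.0341]
tcp_rot: [-0.001, 0.767, 0.641, -0.001]
contact_force: [-0.7, -0.1, -0.4]
finger_gap: 0.0852
grasp_force: 0.0
t: 17.35
tool_pos: [0.5536, -0.0049, 0.0356]
tcp_rot: [0.0, 0.767, 0.641, 0.0]
contact_force: [0.2, -0.9, 1.9]
finger_gap: 0.0473
grasp_force: 28.6
t: 17.65
tool_pos: [0.5531, -0.0048, 0.0503]
tcp_rot: [-0.0, 0.767, 0.641, -0.0]
contact_force: [0.2, -1.0, -3.2]
finger_gap: 0.0471
grasp_force: 41.5
```

```bash
python3 -m inch '{"xyz":[[0,0,1.5],[0,0,3],[0,0,4.5],[0,0,6],[0,0,6.5]],"delta_rot":[[0,0,0],[0,0,0],[0,0,0],[0,0,0],[0,0,0]],"jaw":[0.5,0.5,0.5,0.5,0.5]}';python3 -c "
from h import *
c=vision.read_camera('wrist')['img']; d=vision.read_camera('side')['img'][130:230,240:370]
o=np.zeros((400,800,3),np.uint8); o[:,:400]=cv2.resize(c[140:420,140:420],(400,400)); d=cv2.resize(d,(400,308),interpolation=cv2.INTER_CUBIC); o[:308,400:]=d
cv2.imwrite('pics/g3.png',o[:,:,::-1])"
```

```text
t: 18.15
tool_pos: [0.5545, -0.0049, 0.1183]
tcp_rot: [0.001, 0.767, 0.641, 0.002]
contact_force: [0.8, 0.8, -3.2]
finger_gap: 0.0468
grasp_force: 41.7
```

View pics/g3.png

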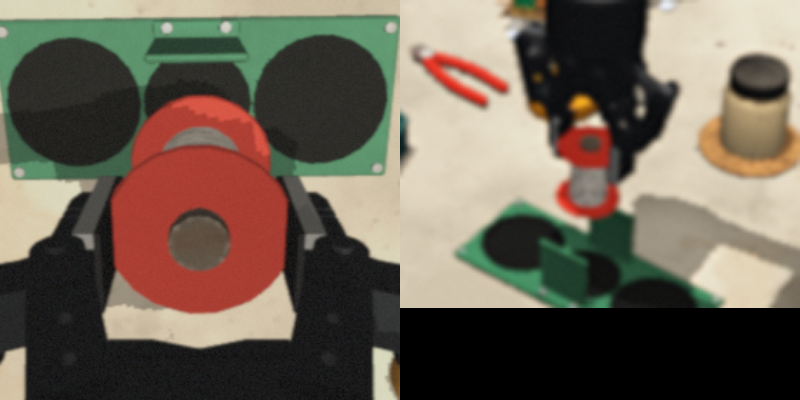

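The reel hangs upright in the fingers and clear of the cheeks. The jar is standing on the cork mat. Carrying the reel gently to the stand.

```bash
python3 -m inch '{"xyz":[[0.3,1,0],[0.8,3,0],[1.4,6,0],[2,9,0],[2.8,12,0]],"delta_rot":[[0,0,0],[0,0,0],[0,0,0],[0,0,0],[0,0,0]],"jaw":[0.5,0.5,0.5,0.5,0.5]}';python3 -m inch '{"xyz":[[0.7,3,0],[1.4,6,0],[2.1,9,0],[2.8,12,0],[3.3,14,0]],"delta_rot":[[0,0,0],[0,0,0],[0,0,0],[0,0,0],[0,0,0]],"jaw":[0.5,0.5,0.5,0.5,0.5]}'; python3 -m inch '{"xyz":[[0.3,1.5,0],[0.6,2.8,0],[0.7,3.4,0],[0.7,3.4,0]],"delta_rot":[[0,0,0],[0,0,0],[0,0,0],[0,0,0]],"jaw":[0.5,0.5,0.5,0.5]}'; python3 -c "
from h import *
c=vision.read_camera('wrist'); im=c['img']; print(proj(c,[(.6215,.290,.008),(.6215,.340,.012)]),manip.state()['tool_pos'])
k=blob(c,(0,120,60),(8,255,255),(278,200),45); print(k.min(0),k.max(0),circ(c,k,.008))
cv2.imwrite('pics/w7.png',im[:,:,::-1])"
```

```text
t: 18.75
tool_pos: [0.581, 0.117, 0.114]
tcp_rot: [-0.001, 0.767, 0.641, -0.001]
contact_force: [0.1, -0.3, -3.7]
finger_gap: 0.0468
grasp_force: 41.7
t: 19.25
tool_pos: [0.6137, 0.258, 0.1136]
tcp_rot: [-0.001, 0.767, 0.642, -0.001]
contact_force: [0.8, -0.4, -3.4]
finger_gap: 0.0471
grasp_force: 41.7
t: 19.65
tool_pos: [0.6208, 0.2901, 0.114]
tcp_rot: [-0.0, 0.767, 0.642, -0.001]
contact_force: [0.8, -0.6, -3.3]
finger_gap: 0.0467
grasp_force: 41.8
[[280.27185191 214.29818574]
 [267.7362047  148.14438418]] [0.62099592 0.28930289 0.11434545]
[235 169] [322 239] [621.6, 297.7, 51.7, 66.2]
```

View pics/w7.png

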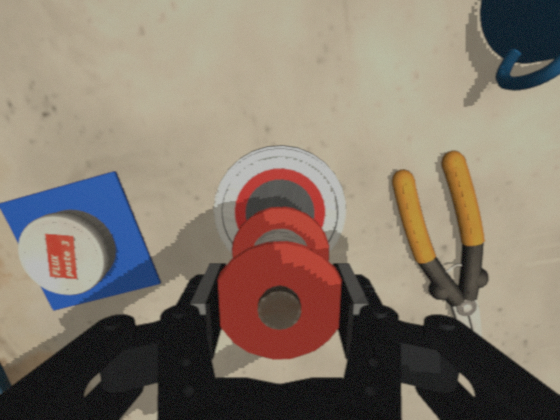

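The stand's disc centre is at about (280,214), matching my estimate, and the reel hangs over it. The tin is on the blue mat, and the pliers to the right are clear.

```bash
python3 -m inch '{"xyz":[[0,0,-2],[0,0,-4],[0,0,-6],[0,0,-7],[0,0,-7.4]],"delta_rot":[[0,0,0],[0,0,0],[0,0,0],[0,0,0],[0,0,0]],"jaw":[0.5,0.5,0.5,0.5,0.5]}';python3 -m inch '{"xyz":[[0,0,-0.1],[0,0,-0.2],[0,0,-0.3],[0,0,-0.3]],"delta_rot":[[0,0,0],[0,0,0],[0,0,0],[0,0,0]],"jaw":[0.5,0.5,0.5,0.5]}'
```

```text
t: 20.2
tool_pos: [0.6208, 0.2883, 0.0398]
tcp_rot: [-0.0, 0.768, 0.641, -0.001]
contact_force: [-1.1, -0.1, -2.9]
finger_gap: 0.0467
grasp_force: 41.8
t: 20.6
tool_pos: [0.6217, 0.2893, 0.039]
tcp_rot: [0.0, 0.767, 0.641, 0.0]
contact_force: [-0.1, -0.2, -3.0]
finger_gap: 0.0469
grasp_force: 41.8
```

```bash
python3 -m inch '{"xyz":[[0,0,-0.1],[0,0,-0.2],[0,0,-0.2]],"delta_rot":[[0,0,0],[0,0,0],[0,0,0]],"jaw":[0.5,0.5,0.5]}';python3 -m inch '{"xyz":[[0,0,-0.1],[0,0,-0.2],[0,0,-0.2]],"delta_rot":[[0,0,0],[0,0,0],[0,0,0]],"jaw":[0.5,0.5,0.5]}'
```

```text
t: 20.9
tool_pos: [0.6215, 0.2892, 0.0365]
tcp_rot: [0.0, 0.767, 0.641, 0.0]
contact_force: [0.8, 0.0, -2.9]
finger_gap: 0.0471
grasp_force: 41.8
t: 21.2
tool_pos: [0.6219, 0.2895, 0.0362]
tcp_rot: [0.0, 0.767, 0.641, 0.001]
contact_force: [-3.7, -0.7, 5.6]
finger_gap: 0.0465
grasp_force: 42.3
```

```bash
python3 -m inch '{"xyz":[[0,0,0.1],[0,0,0.1],[0,0,0.1],[0,0,0.1],[0,0,0.1]],"delta_rot":[[0,0,0],[0,0,0],[0,0,0],[0,0,0],[0,0,0]],"jaw":[0.4,0.2,0,0,0]}';  python3 -m inch '{"xyz":[[0,0,1],[0,0,3],[0,0,6],[0,0,9],[0,0,12]],"delta_rot":[[0,0,0],[0,0,0],[0,0,0],[0,0,0],[0,0,0]],"jaw":[0,0,0,0,0]}'; python3 -c "
from h import *
c=vision.read_camera('wrist'); im=c['img']; print(proj(c,[(.6218,.2895,.060)]),manip.state()['tool_pos'])
k=blob(c,(0,120,60),(8,255,255),(280,230),60); print(k.min(0),k.max(0))
w=im; d=vision.read_camera('side')['img'][200:340,150:330]
o=np.zeros((400,800,3),np.uint8); o[:300,:400]=cv2.resize(w,(400,300)); o[:311,400:]=cv2.resize(d,(400,311),interpolation=cv2.INTER_CUBIC)
cv2.imwrite('pics/g4.png',o[:,:,::-1])"
```

```text
t: 21.7
tool_pos: [0.6214, 0.2891, 0.0351]
tcp_rot: [0.0, 0.767, 0.641, -0.0]
contact_force: [0.6, -0.2, 0.2]
finger_gap: 0.0854
grasp_force: 0.0
t: 22.2
tool_pos: [0.6214, 0.2892, 0.1575]
tcp_rot: [0.0, 0.767, 0.641, 0.0]
contact_force: [-0.0, 0.2, -0.2]
finger_gap: 0.0849
grasp_force: 0.0
[[279.46886912 217.19079279]] [0.62323919 0.28991487 0.16443171]
[240 170] [316 248]
```

View pics/g4.png

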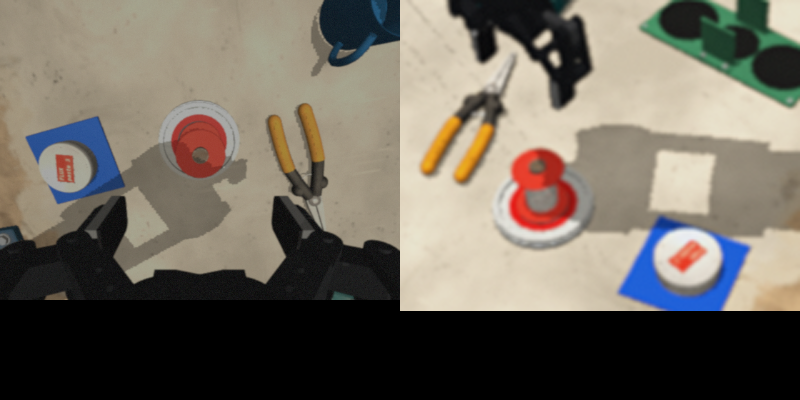

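The reel stands upright on the stand inside the red ring, with the tin still centred on the blue mat. That was the last picture, and by my count 15 against the allowance of 14, so from here I work from numbers only. Now back to the tin.

```bash
python3 -m inch '{"xyz":[[-2,0,0],[-5,0,0],[-8,0,0],[-11,0,0],[-14,0,0]],"delta_rot":[[0,0,-0.15],[0,0,-0.3],[0,0,-0.45],[0,0,-0.6],[0,0,-0.75]],"jaw":[0,0,0,0,0]}';python3 -m inch '{"xyz":[[-1,0.1,0],[-2,0.2,0],[-2,0.2,0],[-2,0.2,0],[-2,0.2,0]],"delta_rot":[[0,0,-0.15],[0,0,-0.3],[0,0,-0.45],[0,0,-0.6],[0,0,-0.75]],"jaw":[0,0,0,0,0]}'; python3 -c "
from h import *
c=vision.read_camera('wrist'); s=manip.state(); q=s['tcp_rot']; print(s['tool_pos'],np.degrees(np.arctan2(q[2]**2-q[1]**2,2*q[1]*q[2])))
k=blob(c,(0,120,60),(8,255,255),(278,220),60); print('label',k.mean(0),ray(c,k.mean(0),.026)*1000, 'expect', proj(c,(.4627,.2912,.026)))
k=blob(c,(0,0,110),(180,60,255),(278,225),62); print('tin',circ(c,k,.026))"
```

```text
t: 22.8
tool_pos: [0.48, 0.289, 0.1551]
tcp_rot: [0.0, 0.95, 0.313, -0.0]
contact_force: [-0.2, 0.9, -0.2]
finger_gap: 0.0853
grasp_force: 0.0
t: 23.3
tool_pos: [0.4612, 0.2911, 0.1553]
tcp_rot: [0.0, 0.998, -0.057, -0.0]
contact_force: [-0.1, -0.9, -0.5]
finger_gap: 0.0856
grasp_force: 0.0
[0.46124185 0.2911069  0.15525341] -96.96322277082122
label [278.00847458 207.72881356] [[460.58736746 291.46982871]] expect [[278.04155901 205.19758858]]
tin [461.0, 291.7, 60.1, 61.2]
```

```bash
python3 -m inch '{"xyz":[[0.1,0,-3],[0.1,0,-7],[0.1,0,-11],[0.1,0,-14],[0.1,0,-14.5]],"delta_rot":[[0,0,-0.053],[0,0,-0.053],[0,0,-0.053],[0,0,-0.053],[0,0,-0.053]],"jaw":[0,0,0,0,0]}';  python3 -m inch '{"xyz":[[0,0,0],[0,0,0],[0,0,0],[0,0,0],[0,0,0]],"delta_rot":[[0,0,0],[0,0,0],[0,0,0],[0,0,0],[0,0,0]],"jaw":[0.3,0.45,0.45,0.45,0.45]}' 30;python3 -m inch '{"xyz":[[0,0,1],[0,0,3],[0,0,5],[0,0,8],[0,0,8]],"delta_rot":[[0,0,0],[0,0,0],[0,0,0],[0,0,0],[0,0,0]],"jaw":[0.45,0.45,0.45,0.45,0.45]}'
```

```text
t: 23.85
tool_pos: [0.4598, 0.2897, 0.0061]
tcp_rot: [0.002, 0.997, -0.079, -0.003]
contact_force: [-1.1, -0.8, -0.8]
finger_gap: 0.0854
grasp_force: 0.0
t: 24.35
tool_pos: [0.4638, 0.2919, 0.0126]
tcp_rot: [-0.001, 0.997, -0.08, 0.002]
contact_force: [-0.1, -0.1, 6.7]
finger_gap: 0.0611
grasp_force: 33.3
t: 24.85
tool_pos: [0.4646, 0.2924, 0.0956]
tcp_rot: [-0.002, 0.997, -0.08, 0.004]
contact_force: [0.1, -0.0, -0.4]
finger_gap: 0.0613
grasp_force: 33.0
```

```bash
python3 -m inch '{"xyz":[[0.5,-1.5,0],[2,-4.5,0],[4,-8,0],[6,-11.5,0],[8,-15,0]],"delta_rot":[[0,0,0],[0,0,0],[0,0,0],[0,0,0],[0,0,0]],"jaw":[0.45,0.45,0.45,0.45,0.45]}';python3 -m inch '{"xyz":[[2,-4,0],[4,-8,0],[6,-12,0],[7.5,-15,0],[7.7,-15.8,0]],"delta_rot":[[0,0,-0.015],[0,0,-0.015],[0,0,-0.015],[0,0,-0.015],[0,0,-0.015]],"jaw":[0.45,0.45,0.45,0.45,0.45]}';python3 -m inch '{"xyz":[[0,0,-1],[0,0,-1],[0,0,-1]],"delta_rot":[[0,0,0],[0,0,0],[0,0,0]],"jaw":[0.45,0.45,0.45]}'
```

```text
t: 25.35
tool_pos: [0.5423, 0.1387, 0.0891]
tcp_rot: [0.0, 0.997, -0.08, -0.001]
contact_force: [0.4, 0.5, -1.3]
finger_gap: 0.0614
grasp_force: 33.0
t: 25.85
tool_pos: [0.6195, -0.0212, 0.0887]
tcp_rot: [0.001, 0.996, -0.09, -0.001]
contact_force: [-0.0, -0.7, -0.6]
finger_gap: 0.0617
grasp_force: 33.0
t: 26.15
tool_pos: [0.6185, -0.0156, 0.0792]
tcp_rot: [-0.0, 0.996, -0.087, -0.001]
contact_force: [0.0, 0.5, -1.7]
finger_gap: 0.0611
grasp_force: 33.0
```

Now at (0.6185, -0.0156). I need +1.5 mm in x, -0.5 mm in y, and to descend to about 0.016.

```bash
python3 -m inch '{"xyz":[[0.2,-0.1,-2],[0.2,-0.1,-4],[0.2,-0.1,-5.5],[0.2,-0.1,-6],[0.2,-0.1,-6]],"delta_rot":[[0,0,0],[0,0,0],[0,0,0],[0,0,0],[0,0,0]],"jaw":[0.45,0.45,0.45,0.45,0.45]}';python3 -m inch '{"xyz":[[0,0,-0.1],[0,0,-0.2],[0,0,-0.3],[0,0,-0.3]],"delta_rot":[[0,0,0],[0,0,0],[0,0,0],[0,0,0]],"jaw":[0.45,0.45,0.45,0.45]}'
```

```text
t: 26.65
tool_pos: [0.621, -0.0173, 0.0197]
tcp_rot: [0.0, 0.996, -0.087, -0.001]
contact_force: [-0.8, -0.4, -1.3]
finger_gap: 0.0613
grasp_force: 33.0
t: 27.05
tool_pos: [0.6216, -0.0179, 0.0176]
tcp_rot: [0.0, 0.996, -0.088, 0.0]
contact_force: [0.4, -0.7, -0.5]
finger_gap: 0.0608
grasp_force: 33.0
```

```bash
python3 -m inch '{"xyz":[[-0.1,0.1,-0.1],[-0.1,0.1,-0.2],[-0.1,0.1,-0.2]],"delta_rot":[[0,0,0],[0,0,0],[0,0,0]],"jaw":[0.45,0.45,0.45]}';python3 -m inch '{"xyz":[[0,0,-0.1],[0,0,-0.2],[0,0,-0.2]],"delta_rot":[[0,0,0],[0,0,0],[0,0,0]],"jaw":[0.45,0.45,0.45]}'
```

```text
t: 27.35
tool_pos: [0.6205, -0.0167, 0.0161]
tcp_rot: [-0.0, 0.996, -0.088, 0.0]
contact_force: [-3.5, -0.4, 4.2]
finger_gap: 0.0614
grasp_force: 33.5
t: 27.65
tool_pos: [0.6205, -0.0167, 0.016]
tcp_rot: [0.0, 0.996, -0.088, 0.0]
contact_force: [-10.6, 1.5, 17.5]
finger_gap: 0.0614
grasp_force: 34.6
```

```bash
python3 -m inch '{"xyz":[[0,0,0.2],[0,0,0.2],[0,0,0.2],[0,0,0.2],[0,0,0.2]],"delta_rot":[[0,0,0],[0,0,0],[0,0,0],[0,0,0],[0,0,0]],"jaw":[0.45,0.2,0,0,0]}';  python3 -m inch '{"xyz":[[0,0,1],[0,0,3],[0,0,7],[0,0,11],[0,0,15]],"delta_rot":[[0,0,0],[0,0,0],[0,0,0],[0,0,0],[0,0,0]],"jaw":[0,0,0,0,0]}'; python3 -c "
from h import *
c=vision.read_camera('wrist'); print(manip.state()['tool_pos'])
k=blob(c,(0,0,110),(180,60,255),(278,215),60); print('tin',circ(c,k,.0295),proj(c,(.6197,-.0165,.0295)),k.mean(0))
b=blob(c,(55,80,20),(90,255,255),(278,250),110,close=25); print('caddy px',b.min(0),b.max(0))"
python3 -m inch '{"xyz":[[-1.5,-3,0],[-4,-7,0],[-6.5,-11,0],[-9,-15,0],[-10.5,-18,0]],"delta_rot":[[0,0,0],[0,0,0],[0,0,0],[0,0,0],[0,0,0]],"jaw":[0,0,0,0,0]}';python3 -m inch '{"xyz":[[-1.5,-3.5,0],[-1.7,-3.5,0],[-1.7,-3.5,0]],"delta_rot":[[0,0,0],[0,0,0],[0,0,0]],"jaw":[0,0,0]}';python3 -c "
from h import *
c=vision.read_camera('wrist'); print(manip.state()['tool_pos'])
k=blob(c,(0,0,0),(180,255,75),(278,225),75); print('lid',circ(c,k,.084),proj(c,(.4992,-.2332,.084)),k.mean(0))"
```

```text
t: 28.15
tool_pos: [0.6204, -0.0168, 0.015]
tcp_rot: [0.0, 0.996, -0.088, -0.0]
contact_force: [-0.0, 0.8, -0.4]
finger_gap: 0.0854
grasp_force: 0.0
t: 28.65
tool_pos: [0.6203, -0.0168, 0.1677]
tcp_rot: [0.0, 0.996, -0.088, 0.0]
contact_force: [1.2, -0.4, 0.3]
finger_gap: 0.0854
grasp_force: 0.0
[ 0.62299017 -0.01705304  0.17656633]
tin [618.2, -16.7, 60.1, 61.3] [[278.08493469 205.11075778]] [278.71921182 205.74876847]
caddy px [228 156] [326 356]
t: 29.2
tool_pos: [0.5139, -0.1989, 0.1661]
tcp_rot: [0.0, 0.996, -0.088, 0.0]
contact_force: [0.8, 0.2, 0.2]
finger_gap: 0.0853
grasp_force: 0.0
t: 29.5
tool_pos: [0.4982, -0.2322, 0.1658]
tcp_rot: [0.0, 0.996, -0.089, 0.0]
contact_force: [0.2, 0.2, 0.9]
finger_gap: 0.0855
grasp_force: 0.0
[ 0.49863716 -0.2314913   0.16572297]
lid [500.4, -234.5, 52.6, 55.0] [[279.44863417 223.20573544]] [283.00865801 218.96969697]
```

The tin is back within about 1 mm of where it stood. The jar is where I left it, so I'm fetching it.

```bash
python3 -m inch '{"xyz":[[0,-0.1,-3],[0.1,-0.1,-7],[0.1,-0.1,-11],[0.1,-0.1,-13],[0.1,-0.1,-13]],"delta_rot":[[0,0,0],[0,0,0],[0,0,0],[0,0,0],[0,0,0]],"jaw":[0,0,0,0,0]}';  python3 -m inch '{"xyz":[[0,0,0],[0,0,0],[0,0,0],[0,0,0],[0,0,0]],"delta_rot":[[0,0,0],[0,0,0],[0,0,0],[0,0,0],[0,0,0]],"jaw":[0.3,0.45,0.45,0.45,0.45]}' 30;python3 -m inch '{"xyz":[[0,0,1],[0,0,3],[0,0,5],[0,0,7],[0,0,7]],"delta_rot":[[0,0,0],[0,0,0],[0,0,0],[0,0,0],[0,0,0]],"jaw":[0.45,0.45,0.45,0.45,0.45]}'; python3 -m inch '{"xyz":[[0,2,0],[-0.1,5,0],[-0.3,8,0],[-0.4,11,0],[-0.5,14,0]],"delta_rot":[[0,0,0],[0,0,0],[0,0,0],[0,0,0],[0,0,0]],"jaw":[0.45,0.45,0.45,0.45,0.45]}';python3 -m inch '{"xyz":[[0,3,0],[-0.2,6,0],[-0.3,9,0],[-0.3,10,0],[-0.3,10,0]],"delta_rot":[[0,0,0],[0,0,0],[0,0,0],[0,0,0],[0,0,0]],"jaw":[0.45,0.45,0.45,0.45,0.45]}'
```

```text
t: 30.05
tool_pos: [0.498, -0.2304, 0.0318]
tcp_rot: [-0.001, 0.996, -0.087, -0.003]
contact_force: [0.8, -0.9, -0.2]
finger_gap: 0.0857
grasp_force: 0.0
t: 30.55
tool_pos: [0.501, -0.2333, 0.0379]
tcp_rot: [0.001, 0.996, -0.088, 0.002]
contact_force: [0.4, 1.7, 6.4]
finger_gap: 0.058
grasp_force: 33.0
t: 31.05
tool_pos: [0.501, -0.2337, 0.1092]
tcp_rot: [0.001, 0.996, -0.088, 0.003]
contact_force: [0.6, -0.8, -1.2]
finger_gap: 0.0583
grasp_force: 32.7
t: 31.55
tool_pos: [0.4937, -0.0916, 0.1044]
tcp_rot: [-0.0, 0.996, -0.088, -0.001]
contact_force: [1.3, 0.1, -0.6]
finger_gap: 0.0578
grasp_force: 32.6
t: 32.05
tool_pos: [0.4911, 0.008, 0.1047]
tcp_rot: [0.0, 0.996, -0.087, -0.0]
contact_force: [-1.1, 0.6, -0.8]
finger_gap: 0.058
grasp_force: 32.7
```

```bash
python3 -m inch '{"xyz":[[-0.1,-0.1,-2],[-0.1,-0.1,-4],[-0.1,-0.1,-5.5],[-0.1,-0.1,-6],[-0.1,-0.1,-6]],"delta_rot":[[0,0,0],[0,0,0],[0,0,0],[0,0,0],[0,0,0]],"jaw":[0.45,0.45,0.45,0.45,0.45]}';python3 -m inch '{"xyz":[[0,0,-0.1],[0,0,-0.2],[0,0,-0.3],[0,0,-0.3]],"delta_rot":[[0,0,0],[0,0,0],[0,0,0],[0,0,0]],"jaw":[0.45,0.45,0.45,0.45]}'
```

```text
t: 32.55
tool_pos: [0.49, 0.0053, 0.0446]
tcp_rot: [0.0, 0.996, -0.088, -0.001]
contact_force: [0.3, -0.4, -1.3]
finger_gap: 0.0583
grasp_force: 32.7
t: 32.95
tool_pos: [0.4906, 0.0062, 0.0426]
tcp_rot: [0.0, 0.996, -0.088, 0.0]
contact_force: [-0.4, -0.1, -1.5]
finger_gap: 0.0577
grasp_force: 32.7
```

```bash
python3 -m inch '{"xyz":[[-0.1,0,-0.1],[-0.1,0,-0.2],[-0.1,0,-0.2]],"delta_rot":[[0,0,0],[0,0,0],[0,0,0]],"jaw":[0.45,0.45,0.45]}';python3 -m inch '{"xyz":[[0,0,-0.1],[0,0,-0.2],[0,0,-0.2]],"delta_rot":[[0,0,0],[0,0,0],[0,0,0]],"jaw":[0.45,0.45,0.45]}'
```

```text
t: 33.25
tool_pos: [0.4897, 0.0062, 0.0414]
tcp_rot: [0.0, 0.996, -0.088, 0.0]
contact_force: [-3.9, 0.5, 7.1]
finger_gap: 0.058
grasp_force: 33.4
t: 33.55
tool_pos: [0.4901, 0.0061, 0.0414]
tcp_rot: [0.0, 0.996, -0.088, 0.001]
contact_force: [-11.8, -0.5, 22.1]
finger_gap: 0.058
grasp_force: 34.7
```

Touched down. Releasing, lifting, backing off to one side, then checking all three by measurement.

```bash
python3 -m inch '{"xyz":[[0,0,0.2],[0,0,0.2],[0,0,0.2],[0,0,0.2],[0,0,0.2]],"delta_rot":[[0,0,0],[0,0,0],[0,0,0],[0,0,0],[0,0,0]],"jaw":[0.45,0.2,0,0,0]}';  python3 -m inch '{"xyz":[[0,0,1],[0,0,3],[0,0,7],[0,0,11],[0,0,15]],"delta_rot":[[0,0,0],[0,0,0],[0,0,0],[0,0,0],[0,0,0]],"jaw":[0,0,0,0,0]}';python3 -m inch '{"xyz":[[-0.5,-1,0],[-1.5,-3,0],[-2.5,-4.5,1],[-2.5,-4.5,4],[-2.5,-4.5,4]],"delta_rot":[[0,0,0],[0,0,0],[0,0,0],[0,0,0],[0,0,0]],"jaw":[0,0,0,0,0]}'; python3 - <<'E'
from h import *
c=vision.read_camera("wrist"); print(manip.state()["tool_pos"])
for lab,X,R,z,lo,hi in [("lid",(.4895,.0055,.0875),38,.0875,(0,0,0),(180,255,75)),("tin",(.6195,-.0165,.0295),36,.0295,(0,0,110),(180,60,255))]:
    p=proj(c,X)[0]; k=blob(c,lo,hi,tuple(int(v) for v in p),R); print(lab,p,k.mean(0),circ(c,k,z))
for n,rc in (("scene",(203,255)),("side",(215,283))):
    c=vision.read_camera(n); p=[proj(c,(.6215,.29,z))[0] for z in (.008,.06)]
    k=blob(c,(0,120,60),(8,255,255),tuple(int(v) for v in p[1]),30); print(n,p,k.min(0),k.max(0))
    for lab,seed,lo,hi,z in (("tape",dict(scene=(311,154),side=(293,160))[n],(15,150,100),(30,255,255),.019),):
        print(lab,circ(c,blob(c,lo,hi,seed,20),z))
E
```

```text
t: 34.05
tool_pos: [0.4893, 0.0062, 0.04]
tcp_rot: [0.0, 0.996, -0.088, -0.0]
contact_force: [0.3, -0.1, 0.5]
finger_gap: 0.085
grasp_force: 0.0
t: 34.55
tool_pos: [0.4892, 0.0062, 0.1926]
tcp_rot: [0.0, 0.996, -0.088, 0.0]
contact_force: [0.6, -0.8, 1.0]
finger_gap: 0.0853
grasp_force: 0.0
t: 35.05
tool_pos: [0.4654, -0.0396, 0.2344]
tcp_rot: [0.0, 0.996, -0.088, 0.003]
contact_force: [0.2, 0.8, 0.3]
finger_gap: 0.0852
grasp_force: 0.0
[ 0.46499975 -0.0392852   0.23239159]
lid [221.24524613 184.86918321] [227.6460177  178.86725664] [494.2, 0.5, 39.8, 55.2]
tin [223.44616558  29.73733233] [223.45   29.895] [618.0, -16.5, 55.1, 62.3]
scene [array([202.41134944, 263.14442317]), array([199.997771  , 249.68778425])] [190 242] [215 273]
tape [673.7, -207.5, 61.6, 77.8]
side [array([214.25334169, 290.79435387]), array([211.96864272, 275.40028735])] [199 267] [228 303]
tape [675.6, -202.0, 64.0, 82.3]
```

The lid measures (494,0.5) against (494.5,-0.7) at the start from almost the same view. The tin and tape are unchanged, and the reel is centred on the stand.

```bash
python3 -c "
from station import manip
print(manip.hand_in())"
```

```text
the job is handed in; nothing more can be done
None
```

The job is handed in (no verdict came back): by my last measurements the reel stands centred on the reel stand, the jar and tin are back on their own pads within about 2 mm, and the tape roll hasn't moved (the pliers I last saw undisturbed just after the reel was placed); I viewed 15 pictures, one over the limit of 14.

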